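# Set a slumped jewellery ladder back up against the vanity partition

### The arm

A 6-joint arm with a two-finger parallel gripper is mounted at the origin on the work surface. World frame = base frame: x ahead of the robot, y to its left, z up, the work surface at z = 0. Lengths are in mm, angles in rad, forces in N, time in s.
With the tool pointing down it reaches from about 350 to 875 mm from the base axis. Payload 4.2 kg.
Tool frame: the origin (TCP) lies at the very end of the fingers, on their centre line; the grasp point (between the pads) lies 19 mm behind it (arm.grip_point_offset is the distance from the TCP to the grasp point, in mm); z points along the fingers, y is the direction in which the jaws open and shut (so a half turn about z gives the same grasp; the last joint's range is limited). The gripper opens to 85 mm and grips with 20 to 120 N. Pads are 22 mm wide; open, the fingers measure 114 mm over their backs; the gripper's body (76 mm by 85 mm) begins 54 mm behind the grasp point. The pads swing forward as they close: fully open they stand 13 mm farther back than shut.
Start: joints at [1.44, 0.385, 0.008, 0, -1.194, -0.259], TCP at [237.469, 578.107, 231.312] pointing down, gripper open.
Joint ranges: [-3.14, 3.14], [-1.21, 2.06], [-1.07, 1.41], [-3.16, 2.05], [-2.99, -0.16], [-3.1, 3.1]. Speed limits (rad/s): [2.79, 2.79, 3.14, 3.14, 3.14, 3.14].

### API

Orientations are given as a unit quaternion [x, y, z, w].
In Python, from bench import arm gives the robot as it stands.
- The arm moves only by the tool drive_tool, never from a script. Its argument "steps" is a list of rows, each a list of 5 numbers: the shift along the tool's x, y, z in m, then the turn about the tool's z in degrees, then the finger opening in m, from 0 to 0.0854. A call has 1 to 20 rows; each row shifts and turns the commanded pose from where the row before left it, along the tool's axes as they then stand; what a row does not reach is not made up. A row lasts 1/10 s, in which the tool goes at most 50 mm and 8.59 degrees, less where a joint would pass 70% of its speed; a pose out of reach is approached as far as the arm can. A call is refused whole if a number of a shift passes 0.05 or a number of a turn 8.59, either way. A call with a gripper value outside its range is refused whole. The fingers move at their own pace and stop on an object; the grip force is fixed at half the most. Time passes only in rows, so rows that do not move let the fingers close. It gives the time, the measured TCP pose, the force and the opening at its end, in the units of the state.
- arm.read_state(): the state, without advancing time (a new reading comes with each control period).
- arm.get_image(name): name is "scene" or "top" or "wrist"; returns (picture, depth): 420x560x3 uint8, blue, green, red; 420x560 float32, mm along the optical axis (not along the pixel's ray), 0 where there is no reading.
- arm.camera_params(name): a dict with "K" (3x3 intrinsics, pixels), "world_to_cam" (4x4, takes a point from world to camera coordinates); the wrist camera has in their place "mount" (4x4, takes a point from camera to tool coordinates, whose origin is the TCP and whose axes are the flange's). Camera axes: x right, y up, looking along -z (the intrinsics and any distortion apply to the point x, -y, -z); pixel columns grow to the right and rows downward; lengths in mm; the calibration is good to about 2 mm. A picture is of the moment at which its call begins: read the wrist's pose just before it. camera_params takes no time and is no camera call.
- arm.job_done(): hands the job in, once; it reports no verdict.
The state is a dict: "clock": time; "joints": joint angles; "joint_vel": joint speeds; "joint_efforts": joint torques, N m; "position": TCP position; "ee_rot": TCP orientation; "contact_force": force on the tool from outside, world axes, zero at the start; "wrist_torque": the same for the moment, N m; "gripper_width": finger opening in mm.
Only numpy, scipy, OpenCV 4.12 (cv2) and the standard library are available. Lean on these libraries where they do the work, as an engineer would, in place of code of your own. Each camera call takes 0.05 s, during which the arm holds its last target.

### The job

The little jewellery ladder has slumped: push its feet in towards the tiled partition, its top staying on the tiles all the while, up over the ramped dark cleat, until both feet have dropped into the slot behind it and it leans steeply. Then prove that it holds: press down from above on the second rung from the bottom, about as hard as a one-kilogram weight would, for a good half second. Leave it leaning there and do not disturb the toiletries.

Things in the scene. Friction and masses are not known exactly. Their poses are not given: they have to be found in the camera images.
- partition: Fixed upright tiled partition, 260 wide, 25 thick, 312 high. Origin: counter height, middle of the foot of the tiled face. z up, x along the face, y out from the face (horizontal), over four kinds of fixed strips: kerb, cleat and lip lie along x, 260 long (see the points); two side strips, 12 wide, 8 high, run along y at x = -136 and 136.
- slot (a point): On the counter in the middle of the open slot, 127.5 out (y) from the tiled face. The slot runs from y = 116 to 139. On its wall side the kerb, y 106 to 116, 12 high; on its outer side the cleat.
- cleat (a point): Middle of the top of the dark cleat: y 139 to 147, 8 high, upright on the slot side; from y = 147 a ramp falls outward to the counter at y = 165.
- lip (a point): Middle of the top of the outer lip: y 236 to 249, 8 high. Between the ramp and the lip the counter is bare.
- ladder: Loose wooden ladder, 0.17 to 0.35 kg, 304 long, 132 wide (106 clear between its 12 mm rails), with four round brass rungs, diameter 10, at 40, 110, 180, 250 up its z. Origin: midway between the feet, on the axis of the round foot caps. z up along the rails, x along the rungs (same sense as the partition's x), y square to it, away from the partition.
- foot_a (a point): Centre of the foot cap at ladder x = -59, on its axis. All four caps are smooth nylon, radius 7, 14 long; foot to top axis 290. The ladder starts about 40 degrees above the counter, top caps on the tiles, feet inside the outer lip; in the slot it leans at about 65 degrees.
- foot_b (a point): Centre of the foot cap at ladder x = +59, on the cap's axis.
- head_mid (a point): Midway between the two top caps, on their axis (ladder z = 290).
- rung1 (a point): Middle of the bottom rung, on its axis (ladder z = 40). A push of 5 to 15 N on it towards the partition slides the feet in and the top up the tiles; the push grows as the feet climb the ramp, drops as they fall into the slot, and rises sharply when they meet the kerb.
- rung2 (a point): Middle of the second rung from the bottom, on its axis (ladder z = 110).
- compact: Round gold compact, 72 across, its mirrored lid standing open to about 75 high; origin under its base. Bystander, loose.
- lipstick: Gold lipstick tube standing upright, 19 across, 75 high; origin under it. Bystander, loose, beside the ladder.
- perfume: Frosted glass perfume bottle, 34 by 60, 109 high with its gold cap; origin under it. Bystander, loose.
- curler: Pink plastic eyelash curler lying flat, about 130 by 90, 12 high; origin near its middle. Bystander, loose.
- comb: Round tortoiseshell comb lying flat, 68 across with teeth to 57 from its centre, 7 high; origin under its disc. Bystander, loose, beside the ladder.
- cream: White cream jar with a brass lid, 60 across, 50 high; origin under it. Bystander, loose.

How it is judged (in metres and radians):
On the way, in this order (a step that is already met when the one before it is completed fails the run):
1. both feet of the ladder have dropped into the slot between the cleat and the kerb, with the ladder's top on the tiles (y of foot_a in the frame of partition between 0.118 and 0.136 m and z of each of foot_a, foot_b in the frame of partition below 0.0105 m and y of foot_b in the frame of partition between 0.118 and 0.136 m and y of head_mid in the frame of partition below 0.013 m and angle between ladder's own z axis and vertical between 0.36 and 0.5 rad), for 0.2 s.
2. the fingers press down from above on the second rung with more than 5 N for 0.4 s, and the feet stay in the slot (all of step 1 and contact force between the fingers and ladder above 5 N and distance between the grasp point and rung2 below 0.06 m and height (world z) of the grasp point above 0.113 m), for 0.4 s.
At the end, for the whole second after the job is handed in: Both foot caps stand on the counter in the slot (axes 118 to 136 mm out from the tiles and at most 10.5 mm above the counter), the top caps rest on the tiles (axis within 13 mm of them), the ladder leans 0.36 to 0.50 rad from upright and is at rest (all of step 1 and linear speed of ladder below 0.01 m/s and angular speed of ladder below 0.05 rad/s); the robot touches nothing.
It fails at once if a bystander (compact, lipstick, perfume, curler, comb or cream jar) is shifted by more than 20 mm (distance of any of compact, lipstick, perfume, curler, comb, cream from where it was at the start of the episode above 0.02 m).
It fails at once if the top of the ladder comes off the tiles (its cap axis more than 40 mm from them) (y of head_mid in the frame of partition above 0.04 m).
It also fails if it takes over 51 s, if anything falls off the work surface, if the arm or the gripper's body presses on something with over 40 N, if the wrist force passes 120 N, or if a joint passes its speed limit or range.

## Working session

There is one attempt and no reset: what is moved stays moved. The work goes in short steps, Python scripts to look and compute and a tool call to move; the robot and the scene stay as the last step left them, time stands still between calls to the robot, and variables do not carry over. Pictures are saved under pics/ and viewed, and the job is handed in when it is done.

Besides the shell and the picture viewer there is one more tool, called by a JSON object that holds its "method" and its "body", one argument or row to a line. drive_tool: Moves the arm, as the interface text tells. Its arguments: {"type":"object","properties":{"steps":{"type":"array"}},"required":["steps"]}

```bash
mkdir -p pics; ls
cat > h.py <<'E'
import numpy as np,cv2
from bench import arm
def snap(n,f):
    im,d=arm.get_image(n); cv2.imwrite('pics/%s.png'%f,im); np.savez('pics/%s.npz'%f,im=im,d=d); return im,d
def unproj(n,u,v,depth):
    p=arm.camera_params(n);K=np.array(p['K']);W=np.linalg.inv(np.array(p['world_to_cam']))
    x=(u-K[0,2])/K[0,0];y=(v-K[1,2])/K[1,1]
    c=np.array([x*depth,-y*depth,-depth,1.0]);return (W@c)[:3]
def pts(n,d):
    p=arm.camera_params(n);K=np.array(p['K']);W=np.linalg.inv(np.array(p['world_to_cam']))
    v,u=np.mgrid[:d.shape[0],:d.shape[1]]
    P=np.stack([(u-K[0,2])/K[0,0]*d,-(v-K[1,2])/K[1,1]*d,-d],-1)
    return P@W[:3,:3].T+W[:3,3]
E
python3 - <<'E'
from h import *
print(arm.read_state())
for n in('scene','top'):
    p=arm.camera_params(n);print(n,p); snap(n,n+'0')
print(arm.camera_params('wrist'))
E
```

```text
pics
{'clock': 0.0, 'joints': array([ 1.43959950e+00,  3.85558634e-01,  6.66565155e-03, -5.16446492e-04,
       -1.19398671e+00, -2.58602896e-01]), 'joint_vel': array([-0.00092368,  0.00143419, -0.00106853, -0.00102392, -0.00024816,
       -0.00199315]), 'joint_efforts': array([ 1.73116982e-04, -3.92287517e+01,  1.88400292e+01,  4.18625146e+00,
       -4.70544372e-03, -2.84542480e-06]), 'position': array([237.25865996, 577.60431358, 230.23331505]), 'ee_rot': array([ 9.81048053e-01, -1.93761645e-01, -1.73207680e-04,  1.05484978e-03]), 'contact_force': array([-0.36273683,  0.15953149, -0.28170343]), 'wrist_torque': array([-0.02540132, -0.03393008,  0.04935722]), 'gripper_width': 85.20389993323114}
scene {'K': array([[392.26196475,   0.        , 280.22229477],
       [  0.        , 392.26196475, 212.46860997],
       [  0.        ,   0.        ,   1.        ]]), 'world_to_cam': array([[-7.80624448e-01,  6.24884079e-01, -1.20564726e-02,
         4.13811181e+02],
       [-3.32104269e-01, -3.98378842e-01,  8.54985996e-01,
         8.47383781e+01],
       [ 5.29464093e-01,  6.71426977e-01, 
[... 464 characters left out ...]
6.01019253e+02],
       [-6.65625407e-02, -2.39111922e-03,  9.97779390e-01,
        -1.50256306e+03],
       [ 0.00000000e+00,  0.00000000e+00,  0.00000000e+00,
         1.00000000e+00]])}
{'K': array([[293.42646765,   0.        , 271.42916801],
       [  0.        , 293.42646765, 208.37293635],
       [  0.        ,   0.        ,   1.        ]]), 'mount': array([[ 1.31201973e-04,  9.57737360e-01,  2.87644107e-01,
         7.37701485e+01],
       [ 9.99999599e-01, -3.80534325e-04,  8.10897957e-04,
        -3.41718862e-02],
       [ 8.86085725e-04,  2.87643885e-01, -9.57737025e-01,
        -1.42729417e+02],
       [ 0.00000000e+00,  0.00000000e+00,  0.00000000e+00,
         1.00000000e+00]])}
```

View pics/scene0.png

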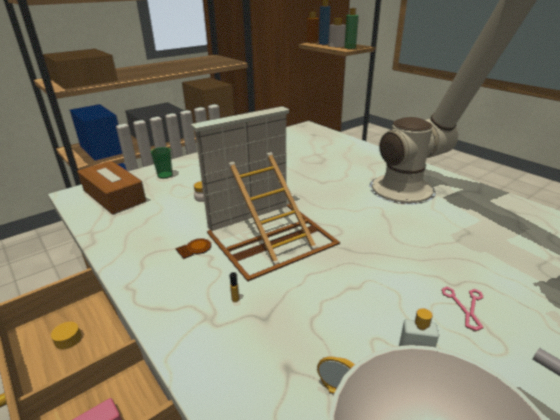

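View pics/top0.png

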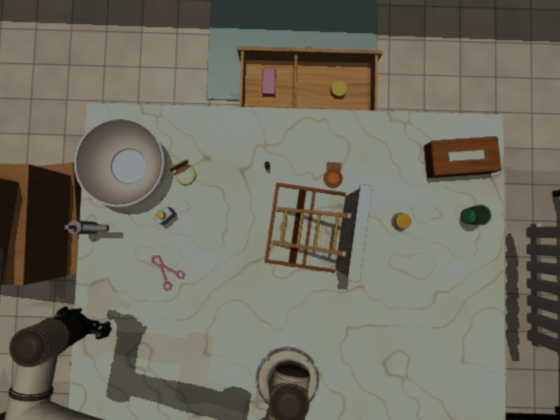

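The scene and top views show the partition facing roughly world +y, with its foot at about px (350,230) in the top view. The ladder leans on it, and the lipstick (267,166), comb (333,177) and cream (402,220) stand nearby. Next I'll measure the face, strips and ladder.

Run:
```python
from h import *
for n,b in(('scene',(170,100,350,290)),('top',(255,150,380,290))):
    z=np.load('pics/%s0.npz'%n);im,d=z['im'],z['d']
    P=pts(n,d)
    c=im[b[1]:b[3],b[0]:b[2]];cv2.imwrite('pics/%s_crop.png'%n,cv2.resize(c,None,fx=4 if n=='top' else 3,fy=4 if n=='top' else 3,interpolation=cv2.INTER_CUBIC))
    if n=='scene':
        for (u,v) in [(215,150),(215,215),(280,130),(280,180),(290,240),(240,270),(338,240),(285,115),(200,125)]:
            print(n,u,v,P[v,u].round(1))
    else:
        for (u,v) in [(345,200),(360,240),(285,250),(300,200),(273,225),(278,187),(268,262)]:
            print(n,u,v,P[v,u].round(1))
```

```text
scene 215 150 [ 599.2 -180.5  239.5]
scene 215 215 [ 621.7 -178.6   50.8]
scene 280 130 [ 401.1 -157.2  254.3]
scene 280 180 [458.7 -87.4 143.1]
scene 290 240 [523.4  33.1  35.7]
scene 240 270 [673.6  20.7   6.4]
scene 338 240 [394.9  83.9   5.4]
scene 285 115 [ 384.5 -155.1  294.3]
scene 200 125 [ 627.8 -191.3  310.1]
top 345 200 [ 619.2 -184.4   29.8]
top 360 240 [ 485.6 -186.9  306.2]
top 285 250 [439.6  17.9  -3.8]
top 300 200 [616.4 -29.8   6.7]
top 273 225 [526.1  62.6  -5.1]
top 278 187 [659.7  48.9  10.4]
top 268 262 [396.7  76.1   5.4]
```

View pics/scene_crop.png

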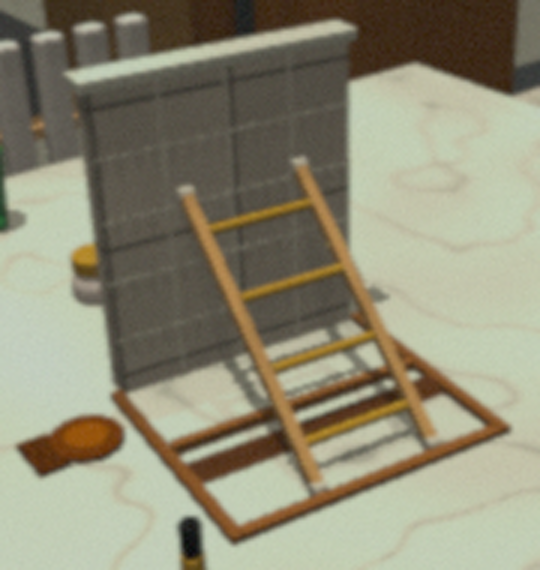

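View pics/top_crop.png

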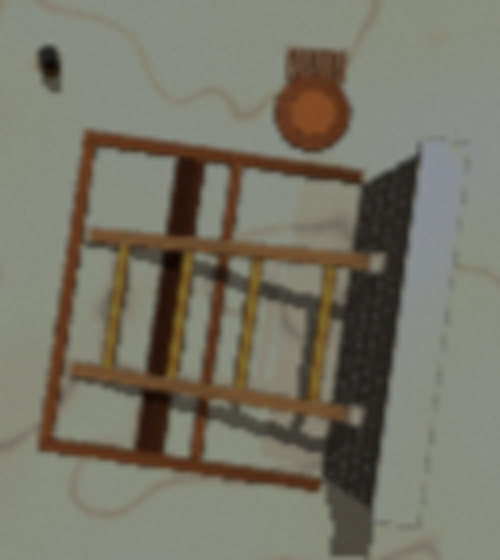

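```bash
cat > meas.py <<'E'
from h import *
z=np.load('pics/scene0.npz');im,d=z['im'],z['d'];P=pts('scene',d)
# tiles: grey pixels within hull
R=P[100:235,195:295].reshape(-1,3);C=im[100:235,195:295].reshape(-1,3).astype(int)
m=(C.max(1)-C.min(1)<28)&(R[:,2]>30)&(R[:,2]<285)&(R[:,1]<-120)&(R[:,1]>-210)
Q=R[m]
# robust plane  y = a x + b z + c
for i in range(8):
    A=np.c_[Q[:,0],Q[:,2],np.ones(len(Q))];s=np.linalg.lstsq(A,Q[:,1],rcond=None)[0];r=Q[:,1]-A@s
    k=np.abs(r)<max(2.5*np.median(np.abs(r)),2);Q=Q[k]
print('plane',s,len(Q),r.std())
# strips in top view at z=8
def ray(n,u,v,zz):
    p=arm.camera_params(n);K=np.array(p['K']);W=np.linalg.inv(np.array(p['world_to_cam']))
    dd=W[:3,:3]@np.array([(u-K[0,2])/K[0,0],-(v-K[1,2])/K[1,1],-1]);o=W[:3,3]
    return o+dd*(zz-o[2])/dd[2]
# crop px/4 + offset
for nm,u,v in (('lip outer +x',85,132),('lip outer -x',40,450),('side end +x',362,172),('side end -x',320,490)):
    print(nm,ray('top',255+u/4,150+v/4,8).round(1))
for nm,u,v,zz in (('lip +x',237,538,8),('lip -x',508,430,8),('footb',318,485,7),('foota',432,440,7)):
    print('scene',nm,ray('scene',170+u/3,100+v/3,zz).round(1))
for nm,u,v,zz in (('footb',90,236,10),('foota',73,370,10)):
    print('top',nm,ray('top',255+u/4,150+v/4,zz).round(1))
E
python3 meas.py
python3 - <<'E'
from h import *
from meas import ray
z=np.load('pics/top0.npz');im=z['im'][150:290,255:380]
hsv=cv2.cvtColor(im,cv2.COLOR_BGR2HSV)
for (u,v) in [(117,310),(180,310),(250,310),(320,320),(230,250),(230,300),(220,200),(155,310),(60,300)]:
    print(u,v,hsv[v//4,u//4])
E
```

```text
plane [-1.18069160e-01 -8.21201383e-04 -1.09073018e+02] 4853 1.1291301066753847
lip outer +x [673.9  55.4   8. ]
lip outer -x [394.8  86.4   8. ]
side end +x [ 645.7 -189.     8. ]
side end -x [ 367.4 -157.7    8. ]
scene lip +x [677.2  65.    8. ]
scene lip -x [406.1  99.6   8. ]
scene footb [585.3  52.    7. ]
scene foota [467.8  66.3   7. ]
top footb [582.3  48.4  10. ]
top foota [465.   59.7  10. ]
plane [-1.18069160e-01 -8.21201383e-04 -1.09073018e+02] 4853 1.1291301066753847
lip outer +x [673.9  55.4   8. ]
lip outer -x [394.8  86.4   8. ]
side end +x [ 645.7 -189.     8. ]
side end -x [ 367.4 -157.7    8. ]
scene lip +x [677.2  65.    8. ]
scene lip -x [406.1  99.6   8. ]
scene footb [585.3  52.    7. ]
scene foota [467.8  66.3   7. ]
top footb [582.3  48.4  10. ]
top foota [465.   59.7  10. ]
117 310 [ 22 164 115]
180 310 [ 19 177 115]
250 310 [ 22 166 121]
320 320 [ 23 171 118]
230 250 [ 15 149 103]
230 300 [ 39  30 138]
220 200 [ 40  22 137]
155 310 [23 46 99]
60 300 [ 12 141  96]
```

```bash
python3 - <<'E' | grep -v '^\(plane\|lip\|side\|scene\|top\)'
from h import *
from meas import ray
import math
for n,(u0,v0,u1,v1) in (('top',(277,205,345,258)),('scene',(230,160,315,255))):
    z=np.load('pics/%s0.npz'%n);im=z['im']
    hsv=cv2.cvtColor(im,cv2.COLOR_BGR2HSV)
    m=((hsv[...,0]>=18)&(hsv[...,0]<=30)&(hsv[...,1]>130)&(hsv[...,2]>70)).astype(np.uint8)
    k=np.zeros_like(m);k[v0:v1,u0:u1]=m[v0:v1,u0:u1]
    nn,lab,st,ce=cv2.connectedComponentsWithStats(k)
    for i in range(1,nn):
        if st[i,4]>25:
            u,v=ce[i]
            P=pts(n,z['d']);q=np.median(P[lab==i],0)
            print('##',n,ce[i].round(1),st[i],'z33',ray(n,u,v,33).round(1),'dep',q.round(1))
E
```

```text
## top [283.7 225.8] [281 211   6  31  67] z33 [523.6  25.4  33. ] dep [526.4  24.9  34.5]
## top [299.4 228.5] [296 213   7  32  81] z33 [516.2 -29.   33. ] dep [513.9 -26.3  80. ]
## top [316.7 230.3] [314 215   6  32  76] z33 [511.6 -88.6  33. ] dep [513.4 -80.9 125.5]
## top [334.9 232.8] [332 216   7  34  91] z33 [ 504.8 -151.3   33. ] dep [ 503.8 -133.5  170.1]
## scene [256.1 171.4] [237 164  38  15 136] z33 [ 344.2 -368.2   33. ] dep [ 507.5 -128.6  169. ]
## scene [268.3 193.3] [249 186  39  15 134] z33 [ 409.6 -210.7   33. ] dep [505.1 -75.2 124.1]
## scene [278.8 216.2] [260 206  39  18 114] z33 [469.8 -81.4  33. ] dep [516.6 -22.   80.4]
## scene [288.7 239.7] [271 232  36  18 139] z33 [522.5  27.   33. ] dep [519.1  29.5  35.1]
```

{"method": "drive_tool", "body": {
  "steps": [
    [0,0,0,-7.8,0.02],
    [0,0,0,-7.8,0.02],
    [0.029,0.039,0,0,0.02],
    [0.029,0.039,0,0,0.02],
    [0.029,0.039,0,0,0.02],
    [0.029,0.039,0,0,0.02],
    [0.029,0.039,0,0,0.02],
    [0.029,0.039,0,0,0.02],
    [0.029,0.039,0,0,0.02],
    [0.029,0.039,0,0,0.02],
    [0.029,0.039,0,0,0.02],
    [0.029,0.039,0,0,0.02],
    [0.029,0.039,0,0,0.02],
    [0.029,0.039,0,0,0.02],
    [0,0,0,0,0.02],
    [0,0,0,0,0.02]
  ]
}}

```text
clock: 1.7
position: [528.2, 71.3, 230.6]
ee_rot: [0.998, -0.06, -0.001, 0.0]
contact_force: [-0.1, 0.1, -0.0]
gripper_width: 20.3
```

Run:
```python
from h import *
s=arm.read_state();print(s)
from scipy.spatial.transform import Rotation as R
print(R.from_quat(s['ee_rot']).as_matrix().round(3))
snap('wrist','w1');snap('scene','s1')
```

```text
{'clock': 1.7, 'joints': array([ 4.38507915e-01,  2.29642234e-01, -2.17419958e-01, -4.59021069e-04,
       -1.12520710e+00,  1.01195657e+00]), 'joint_vel': array([ 0.04732335, -0.01330067, -0.00984315, -0.00058739,  0.00089419,
       -0.00095485]), 'joint_efforts': array([-9.86205786e-01, -3.03680027e+01,  1.84593022e+01,  4.13991988e+00,
        2.33038256e-03,  1.90252089e-02]), 'position': array([528.15275773,  71.3189456 , 230.55252482]), 'ee_rot': array([ 9.98184323e-01, -6.02285014e-02, -7.45806051e-04,  1.70416391e-04]), 'contact_force': array([-0.13160274,  0.05041951, -0.02993809]), 'wrist_torque': array([0.03590857, 0.03891914, 0.00698247]), 'gripper_width': 20.307594144315118}
[[ 0.993 -0.12  -0.002]
 [-0.12  -0.993 -0.   ]
 [-0.001  0.    -1.   ]]
```

View pics/w1.png

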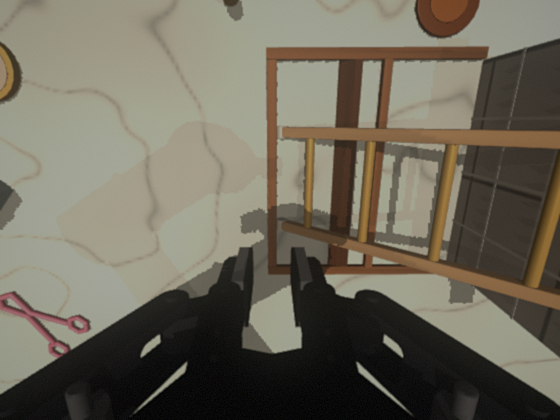

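View pics/s1.png

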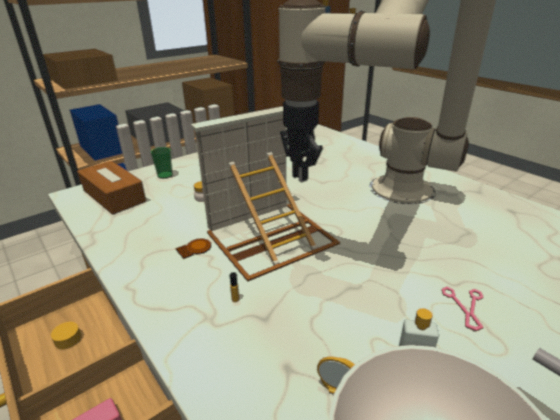

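The wrist view shows the fingertips at px (238,250) and (320,250), with the finger linkages bulging sideways further up (175,300 and 390,300). I'll measure that profile against rung 2.

Run:
```python
from h import *
z=np.load('pics/w1.npz');d=z['d'];p=arm.camera_params('wrist');K=np.array(p['K']);M=np.array(p['mount'])
v,u=np.mgrid[:420,:560]
P=np.stack([(u-K[0,2])/K[0,0]*d,-(v-K[1,2])/K[1,1]*d,-d],-1)@M[:3,:3].T+M[:3,3]
m=(d>0)&(P[...,2]<10)&(P[...,2]>-140)&(v>230)
Q=P[m]
for a in range(-140,10,10):
    q=Q[(Q[:,2]>=a)&(Q[:,2]<a+10)]
    if len(q): print(a,len(q),'y',q[:,1].min().round(),q[:,1].max().round(),'x',q[:,0].min().round(),q[:,0].max().round())
s=lambda u,v:P[v,u].round(1)
for uv in [(300,255),(315,255),(325,300),(380,300),(500,370),(140,325),(465,400)]:print(uv,s(*uv))
# ladder
R=np.array([[.993,-.12,-.002],[-.12,-.993,0],[-.001,0,-1]])
for uv in [(309,183),(369,190),(443,200),(545,230),(283,132),(288,227),(272,160)]:
    print(uv,(R@P[uv[1],uv[0]]+[528.2,71.3,230.6]).round(1))
```

```text
-110 893 y -19.0 20.0 x 18.0 22.0
-100 10509 y -63.0 65.0 x 5.0 22.0
-90 13744 y -65.0 64.0 x -8.0 19.0
-80 10795 y -59.0 60.0 x -12.0 19.0
-70 5012 y -54.0 53.0 x -12.0 19.0
-60 6413 y -48.0 48.0 x -13.0 15.0
-50 1831 y -42.0 43.0 x -12.0 15.0
-40 985 y -23.0 23.0 x -11.0 13.0
-30 759 y -23.0 24.0 x -11.0 12.0
-20 621 y -24.0 24.0 x -10.0 13.0
-10 297 y -23.0 23.0 x -10.0 12.0
0 1 y -10.0 -10.0 x -7.0 -7.0
(300, 255) [ 11.8  13.7 -14.2]
(315, 255) [-106.1   60.6  230.4]
(325, 300) [ 12.2  19.2 -51.7]
(380, 300) [ 12.7  38.5 -52.4]
(500, 370) [ 12.3  58.8 -82.3]
(140, 325) [ 12.  -41.3 -64.8]
(465, 400) [ 11.3  45.2 -90. ]
(309, 183) [526.6  27.6  38.2]
(369, 190) [522.2 -27.4  83.4]
(443, 200) [517.2 -78.  126.1]
(545, 230) [ 500.4 -128.1  170.9]
(283, 132) [586.3  50.6  14.8]
(288, 227) [469.1  57.3  21.7]
(272, 160) [553.9  67.6   5.9]
```

The linkages bulge ±64 mm along tool y, but the gripper is only about ±13–22 mm along tool x. So I'll turn it 90° to push with tool −x, with the camera on the far side from the partition.

{"method": "drive_tool", "body": {
  "steps": [
    [0,0,0,-8.2,0.04],
    [0,0,0,-8.2,0.04],
    [0,0,0,-8.2,0.04],
    [0,0,0,-8.2,0.04],
    [0,0,0,-8.2,0.04],
    [0,0,0,-8.2,0.04],
    [0,0,0,-8.2,0.04],
    [0,0,0,-8.2,0.04],
    [0,0,0,-8.2,0.04],
    [0,0,0,-8.2,0.04],
    [0,0,0,-7.8,0.04],
    [-0.013,0,0,0,0.04],
    [0,0,0.04,0,0.04],
    [0,0,0.04,0,0.04],
    [0,0,0.04,0,0.04],
    [0,0,0.04,0,0.04],
    [0,0,0.025,0,0.04],
    [0,0,0,0,0.04]
  ]
}}

```text
clock: 3.6
position: [523.5, 58.8, 43.0]
ee_rot: [0.749, 0.662, -0.004, -0.002]
contact_force: [0.2, -0.3, 0.4]
gripper_width: 39.9
```

Run:
```python
from h import *
s=arm.read_state();print(s)
from scipy.spatial.transform import Rotation as R
print(R.from_quat(s['ee_rot']).as_matrix().round(3))
im,d=snap('scene','s2');cv2.imwrite('pics/s2c.png',cv2.resize(im[90:290,170:370],None,fx=3,fy=3,interpolation=cv2.INTER_CUBIC))
```

```text
{'clock': 3.6, 'joints': array([ 4.19757312e-01,  4.43051947e-01, -4.55917638e-01, -8.69948181e-04,
       -6.80417139e-01,  2.59944280e+00]), 'joint_vel': array([-0.0015716 , -0.06066491,  0.06526693,  0.02660831, -0.04133033,
        0.00797669]), 'joint_efforts': array([ 4.54148243e-02, -3.48855758e+01,  1.26094893e+01,  2.79810749e+00,
        2.64043361e-01, -5.51348930e-03]), 'position': array([523.51624781,  58.82272449,  43.04505251]), 'ee_rot': array([ 0.74924624,  0.66227754, -0.00401607, -0.00154722]), 'contact_force': array([ 0.23359521, -0.28473272,  0.39365289]), 'wrist_torque': array([-0.01408502,  0.0373598 , -0.0051547 ]), 'gripper_width': 39.86104821201574}
[[ 0.123  0.992 -0.008]
 [ 0.992 -0.123 -0.003]
 [-0.004 -0.008 -1.   ]]
```

View pics/s2c.png

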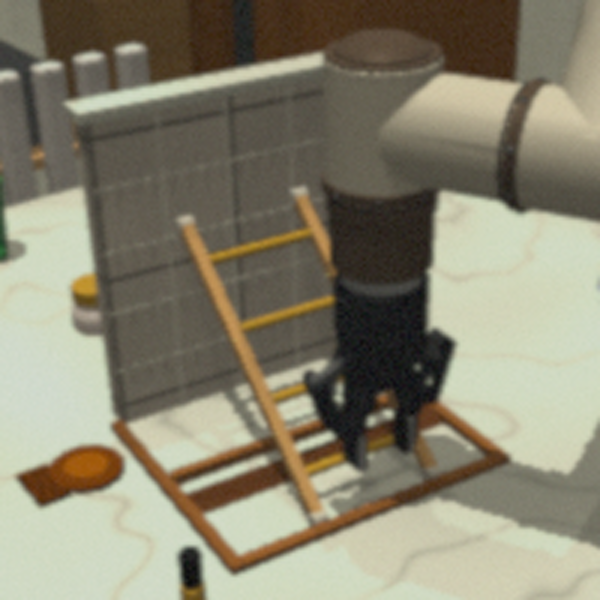

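The fingers are between the rails, just outside rung 1 (crop px 360–410, 440), and clear of everything. I'll lower and make contact.

{"method": "drive_tool", "body": {
  "steps": [
    [0,0.002,0.012,0,0.04],
    [0,0,0.01,0,0.04],
    [-0.005,0,0,0,0.04],
    [-0.005,0,0,0,0.04],
    [-0.004,0,0,0,0.04],
    [-0.003,0,0,0,0.04],
    [-0.003,0,0,0,0.04]
  ]
}}

```text
clock: 4.35
position: [527.7, 40.8, 25.1]
ee_rot: [0.749, 0.663, 0.003, 0.0]
contact_force: [-0.5, 8.8, 0.9]
gripper_width: 40.2
```

{"method": "drive_tool", "body": {
  "steps": [
    [-0.004,0,0,0,0.04],
    [-0.004,0,0,0,0.04],
    [-0.004,0,0,0,0.04],
    [-0.004,0,0,0,0.04],
    [-0.004,0,0,0,0.04],
    [-0.004,0,0,0,0.04],
    [-0.004,0,0,0,0.04],
    [-0.004,0,0,0,0.04]
  ]
}}

```text
clock: 5.15
position: [529.2, 12.1, 28.3]
ee_rot: [0.748, 0.664, 0.008, 0.003]
contact_force: [-0.2, 15.9, 12.4]
gripper_width: 39.8
```

Run:
```python
from h import *
s=arm.read_state();print(s['joints'],s['wrist_torque'])
im,d=snap('scene','s3');cv2.imwrite('pics/s3c.png',cv2.resize(im[90:290,170:370],None,fx=3,fy=3,interpolation=cv2.INTER_CUBIC))
im,d=snap('top','t3');cv2.imwrite('pics/t3c.png',cv2.resize(im[150:290,255:380],None,fx=4,fy=4,interpolation=cv2.INTER_CUBIC))
```

```text
[ 3.29210207e-01  4.60240619e-01 -4.80025231e-01 -1.08134357e-03
 -6.12969909e-01  2.69524892e+00] [ 4.60371955 -0.09082887  0.07510161]
```

View pics/s3c.png

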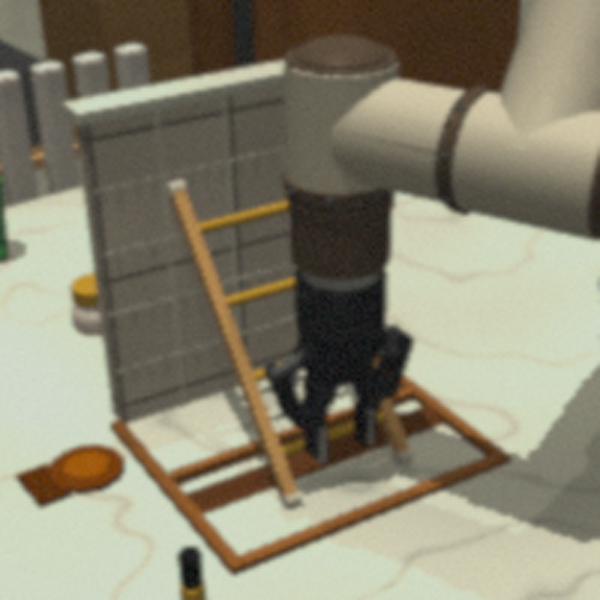

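View pics/t3c.png

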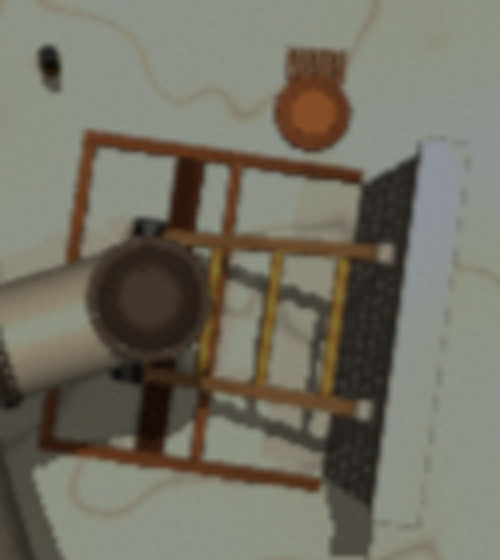

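Feet are moving in, parallel to the lip (crop feet px (290,498), (405,455)). The tool has drifted about 9 mm to +x and is being dragged up by the rising rung. I'll correct both as I push.

{"method": "drive_tool", "body": {
  "steps": [
    [-0.004,-0.001,-0.001,0,0.04],
    [-0.004,-0.001,-0.001,0,0.04],
    [-0.004,-0.001,-0.001,0,0.04],
    [-0.004,-0.001,-0.001,0,0.04],
    [-0.004,-0.001,-0.001,0,0.04]
  ]
}}

```text
clock: 5.75
position: [517.3, -10.6, 30.6]
ee_rot: [0.748, 0.663, 0.003, 0.001]
contact_force: [0.2, 6.5, 3.0]
gripper_width: 40.2
```

{"method": "drive_tool", "body": {
  "steps": [
    [-0.004,0,-0.001,0,0.04],
    [-0.004,0,-0.001,0,0.04],
    [-0.004,0,-0.0015,0,0.04],
    [-0.004,0,-0.0015,0,0.04]
  ]
}}

```text
clock: 6.15
position: [518.8, -22.7, 37.2]
ee_rot: [0.748, 0.664, 0.007, 0.002]
contact_force: [1.4, 24.2, 10.2]
gripper_width: 40.1
```

{"method": "drive_tool", "body": {
  "steps": [
    [-0.003,-0.0005,-0.001,0,0.04],
    [-0.003,-0.0005,-0.001,0,0.04]
  ]
}}

```text
clock: 6.35
position: [517.4, -29.7, 39.6]
ee_rot: [0.747, 0.664, 0.007, 0.003]
contact_force: [2.6, 6.1, 6.4]
gripper_width: 40.0
```

{"method": "drive_tool", "body": {
  "steps": [
    [-0.002,0,0,0,0.04],
    [-0.002,0,0,0,0.04]
  ]
}}

```text
clock: 6.55
position: [511.6, -36.9, 37.2]
ee_rot: [0.748, 0.663, 0.001, 0.001]
contact_force: [-1.0, 0.3, -0.1]
gripper_width: 40.1
```

Run:
```python
from h import *
im,d=snap('scene','s4');cv2.imwrite('pics/s4c.png',cv2.resize(im[90:290,170:370],None,fx=3,fy=3,interpolation=cv2.INTER_CUBIC))
```

```text
(no output)
```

View pics/s4c.png

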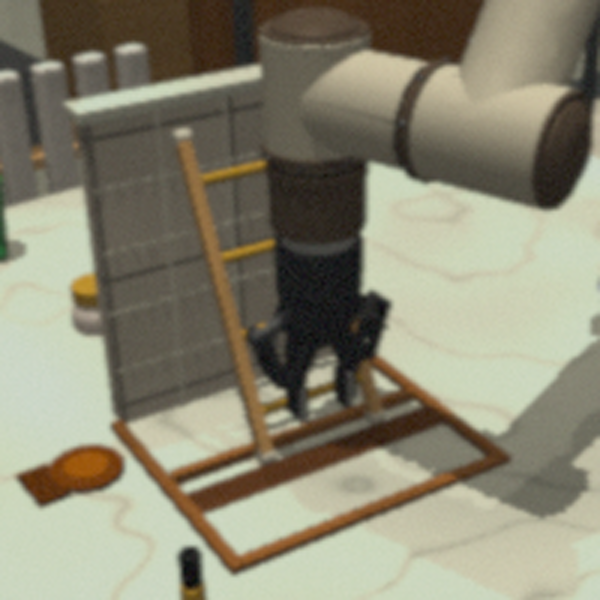

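The feet look dropped in behind the cleat (crop px (268,455), (375,415)) and the contact force is near 0. I'll back off, rise and check.

{"method": "drive_tool", "body": {
  "steps": [
    [0.015,0,0,0,0.04],
    [0.035,0,0,0,0.0],
    [0,0,-0.04,0,0.0],
    [0,0,-0.04,0,0.0],
    [0,0,-0.04,0,0.0],
    [0,0,-0.03,0,0.0],
    [0,0,0,0,0.0]
  ]
}}

```text
clock: 7.3
position: [518.7, 12.9, 190.4]
ee_rot: [0.748, 0.663, 0.003, 0.002]
contact_force: [0.3, 0.0, 0.3]
gripper_width: 0.3
```

```bash
python3 - <<'E' | grep '#'
from h import *
from meas import ray
s=arm.read_state();print('#',s['position'],s['contact_force'],s['gripper_width'])
for n in('scene','top'):
    im,d=snap(n,n+'5');P=pts(n,d)
    hsv=cv2.cvtColor(im,cv2.COLOR_BGR2HSV)
    m=((hsv[...,0]>=18)&(hsv[...,0]<=30)&(hsv[...,1]>130)&(hsv[...,2]>70)).astype(np.uint8)
    m&=((P[...,0]>440)&(P[...,0]<600)&(P[...,1]>-180)&(P[...,1]<80)&(P[...,2]>15)).astype(np.uint8)
    nn,lab,st,ce=cv2.connectedComponentsWithStats(m)
    for i in range(1,nn):
        if st[i,4]>15: print('#',n,ce[i].round(1),st[i],np.median(P[lab==i],0).round(1))
im,d=np.load('pics/scene5.npz')['im'],0
cv2.imwrite('pics/s5c.png',cv2.resize(im[100:280,190:350],None,fx=3.3,fy=3.3,interpolation=cv2.INTER_CUBIC))
im=np.load('pics/top5.npz')['im']
cv2.imwrite('pics/t5c.png',cv2.resize(im[150:290,255:380],None,fx=4,fy=4,interpolation=cv2.INTER_CUBIC))
E
```

```text
# [518.71966956  12.9496379  190.44666555] [0.30909767 0.01371724 0.3266854 ] 0.2521637392095319
# scene [252.1 147.5] [236 143  34  10 120] [ 508.2 -142.   234.7]
# scene [258.2 173.1] [243 168  32  12 112] [ 512.3 -112.7  171.4]
# scene [266.5 197.6] [248 191  38  15 121] [507.3 -82.2 108.5]
# scene [274.  221.4] [256 215  36  15 101] [507.8 -51.8  46.2]
# top [318.3 231.9] [315 216   7  33  77] [505.6 -87.  109.3]
# top [329.4 234.1] [326 217   8  34  88] [ 498.5 -115.6  172.6]
# top [342.3 234.4] [339 217   8  36 127] [ 501.1 -146.8  235.1]
# top [306.6 241.8] [306 238   3   9  17] [470.8 -54.9  44.8]
```

View pics/s5c.png

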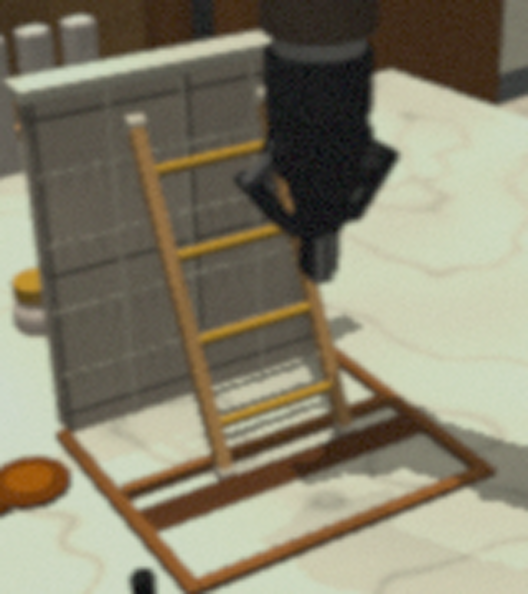

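View pics/t5c.png

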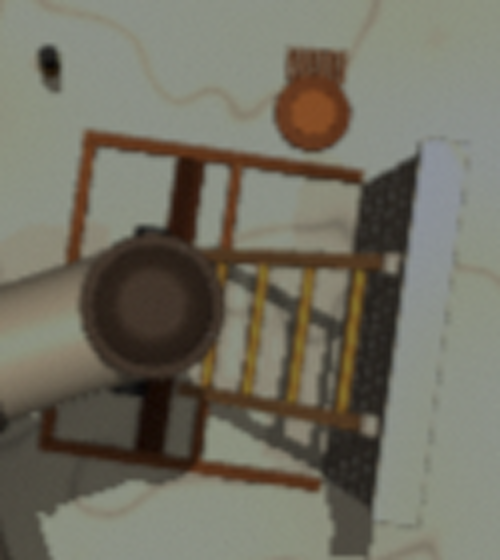

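Both feet are behind the cleat. The rung heights (46/108/171/235) give about a 25.5° lean, and the top is on the tiles. Rung 2 is at about (507,−85,107), so I'll move above it with the fingers shut.

{"method": "drive_tool", "body": {
  "steps": [
    [-0.032,0,0,0,0.0],
    [-0.032,0,0,0,0.0],
    [-0.033,0,0,0,0.0],
    [0,0,0,0,0.0],
    [0,0,0.03,0,0.0],
    [0,0,0.03,0,0.0],
    [0,0,0,0,0.0]
  ]
}}

```text
clock: 8.1
position: [500.8, -83.9, 121.1]
ee_rot: [0.749, 0.663, -0.005, -0.004]
contact_force: [-0.8, 0.0, -0.2]
gripper_width: -0.3
```

Run:
```python
from h import *
s=arm.read_state();print(s['position'],s['contact_force'])
im,d=snap('scene','s6');cv2.imwrite('pics/s6c.png',cv2.resize(im[90:270,170:350],None,fx=3.3,fy=3.3,interpolation=cv2.INTER_CUBIC))
im,d=snap('wrist','w6')
```

```text
[500.77523827 -83.86003426 121.12857502] [-0.75356061  0.04519577 -0.24324171]
```

View pics/s6c.png

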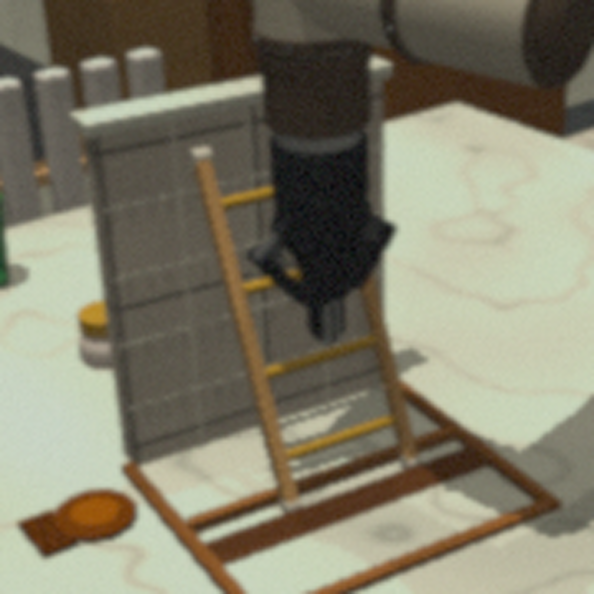

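View pics/w6.png

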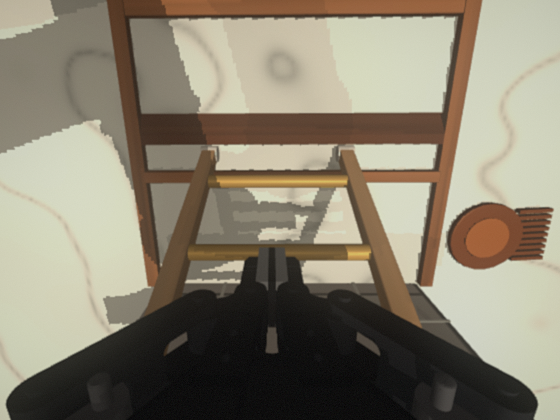

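The wrist view shows both foot caps (210,152), (345,152) behind the cleat. The shut fingertips (270,255) are right over rung 2 (v≈252). I'll press now.

{"method": "drive_tool", "body": {
  "steps": [
    [0,0.004,0.004,0,0.0],
    [0,0,0.003,0,0.0],
    [0,0,0.002,0,0.0],
    [0,0,0.002,0,0.0],
    [0,0,0.001,0,0.0]
  ]
}}

```text
clock: 8.7
position: [509.1, -84.3, 114.4]
ee_rot: [0.749, 0.663, 0.0, 0.0]
contact_force: [-0.3, -0.6, 0.2]
gripper_width: -0.2
```

{"method": "drive_tool", "body": {
  "steps": [
    [0,0,0.001,0,0.0],
    [0,0,0.001,0,0.0],
    [0,0,0.001,0,0.0]
  ]
}}

```text
clock: 9.0
position: [509.2, -84.3, 111.3]
ee_rot: [0.749, 0.663, 0.0, 0.0]
contact_force: [-0.2, 0.2, 3.7]
gripper_width: -0.2
```

Contact. I'll add a little at a time.

{"method": "drive_tool", "body": {
  "steps": [
    [0,0,0.001,0,0.0],
    [0,0,0.001,0,0.0]
  ]
}}

```text
clock: 9.2
position: [509.4, -84.4, 111.0]
ee_rot: [0.748, 0.663, -0.0, 0.0]
contact_force: [-4.6, 2.0, 15.6]
gripper_width: 0.4
```

{"method": "drive_tool", "body": {
  "steps": [
    [0,0,-0.0005,0,0.0],
    [0,0,0,0,0.0],
    [0,0,0,0,0.0]
  ]
}}

```text
clock: 9.5
position: [509.3, -84.4, 111.2]
ee_rot: [0.748, 0.663, 0.0, 0.0]
contact_force: [-3.2, 1.7, 8.3]
gripper_width: -0.4
```

{"method": "drive_tool", "body": {
  "steps": [
    [0,0,0,0,0.0],
    [0,0,0,0,0.0],
    [0,0,0,0,0.0],
    [0,0,0,0,0.0],
    [0,0,0,0,0.0]
  ]
}}

```text
clock: 10.0
position: [509.3, -84.4, 111.2]
ee_rot: [0.748, 0.663, 0.0, 0.0]
contact_force: [-2.6, 1.1, 7.3]
gripper_width: 0.1
```

{"method": "drive_tool", "body": {
  "steps": [
    [0,0,0.0003,0,0.0],
    [0,0,0,0,0.0],
    [0,0,0,0,0.0],
    [0,0,0,0,0.0],
    [0,0,0,0,0.0],
    [0,0,0,0,0.0],
    [0,0,0,0,0.0]
  ]
}}

```text
clock: 10.7
position: [509.3, -84.4, 111.1]
ee_rot: [0.748, 0.663, 0.0, 0.0]
contact_force: [-2.8, 1.3, 8.8]
gripper_width: 0.2
```

Run:
```python
from h import *
print(arm.read_state()['contact_force'])
im,d=snap('wrist','w7')
```

```text
[-2.78988     1.31839868  8.78768365]
```

View pics/w7.png

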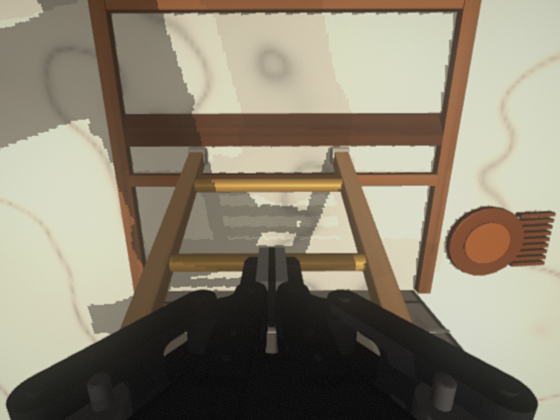

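The fingers sit on rung 2 and the feet are still in the slot (195,155), (340,155). I'll lift straight up, then back away.

{"method": "drive_tool", "body": {
  "steps": [
    [0,0,-0.003,0,0.0],
    [0,0,-0.01,0,0.0],
    [0,0,-0.03,0,0.0],
    [0,0,-0.03,0,0.0],
    [0.04,0,-0.02,0,0.0],
    [0.04,0,0,0,0.0],
    [0.04,0,0,0,0.0],
    [0.04,0,0,0,0.0],
    [0.04,0,0,0,0.0],
    [0.04,0,0,0,0.0],
    [0,0,0,0,0.0],
    [0,0,0,0,0.0],
    [0,0,0,0,0.0]
  ]
}}

```text
clock: 12.05
position: [537.9, 153.3, 202.6]
ee_rot: [0.749, 0.663, -0.0, -0.0]
contact_force: [0.2, -0.7, -0.1]
gripper_width: 0.2
```

```bash
python3 - <<'E' | grep '#'
from h import *
from meas import ray
s=arm.read_state();print('#',s['position'],s['contact_force'])
for n in('scene','top'):
    im,d=snap(n,n+'8');P=pts(n,d)
    hsv=cv2.cvtColor(im,cv2.COLOR_BGR2HSV)
    m=((hsv[...,0]>=18)&(hsv[...,0]<=30)&(hsv[...,1]>130)&(hsv[...,2]>70)).astype(np.uint8)
    m&=((P[...,0]>440)&(P[...,0]<600)&(P[...,1]>-180)&(P[...,1]<80)&(P[...,2]>15)).astype(np.uint8)
    nn,lab,st,ce=cv2.connectedComponentsWithStats(m)
    for i in range(1,nn):
        if st[i,4]>15: print('#',n,np.median(P[lab==i],0).round(1))
im=np.load('pics/scene8.npz')['im'];cv2.imwrite('pics/s8c.png',cv2.resize(im[100:310,160:360],None,fx=2.8,fy=2.8,interpolation=cv2.INTER_CUBIC))
im=np.load('pics/top8.npz')['im'];cv2.imwrite('pics/t8.png',im)
E
```

```text
# [537.85714294 153.3225021  202.57123073] [ 0.18675844 -0.68841537 -0.13226391]
# scene [ 501.5 -141.1  234.8]
# scene [ 503.2 -111.7  171.7]
# scene [509.7 -82.1 108.9]
# scene [507.9 -53.   46.2]
# top [511.7 -58.3  45.6]
# top [504.  -86.8 109.3]
# top [ 498.5 -116.1  171.8]
# top [ 501.1 -147.2  235. ]
```

View pics/s8c.png

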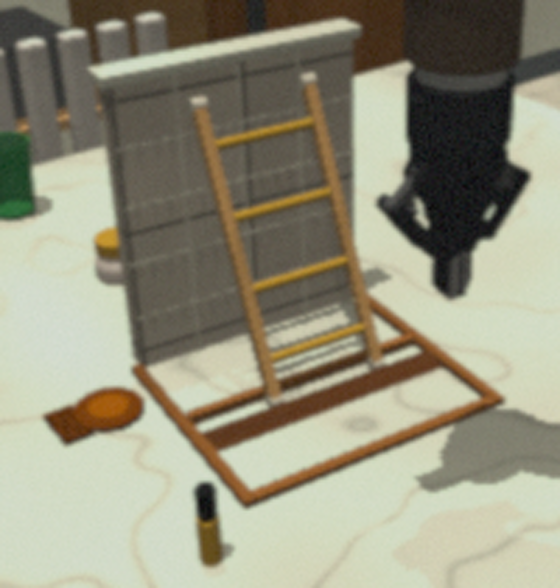

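View pics/t8.png

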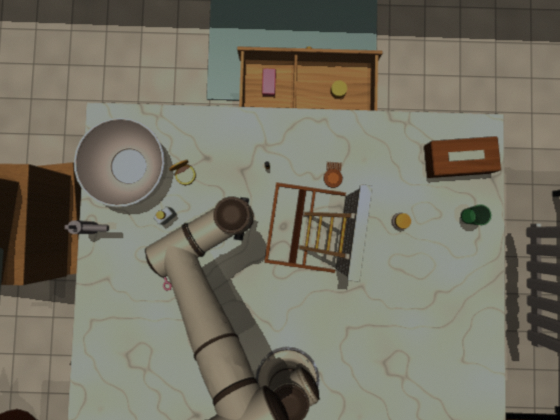

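The ladder leans steeply with both feet in the slot (crop (275,397), (376,358)) and its caps on the tiles. The bystanders are where they started, and the arm is clear and at rest.

```bash
python3 -c "
from h import *
print(arm.job_done())"
```

```text
the job is handed in; nothing more can be done
None
```

The ladder now leans steeply with both feet in the slot behind the cleat. It held a press on rung 2, and I handed the job in at about 12 s; the hand-in gives no verdict.

- **Push:** I pushed rung 1 towards the partition. The horizontal force peaked at about 24 N on the ramp, above the 5 to 15 N you gave, then fell to about 0 N as the feet dropped in. I did not push on against the kerb.
- **Press:** I pressed down on rung 2 with shut fingers. Readings were 15.6 N at first, then 7 to 9 N for more than a second. That is a little under the roughly 10 N of a one-kilogram weight, but above the 5 N limit.
- **Last checks:** Both cameras put the rungs at about 46, 109, 172 and 235 mm high. That is a lean of about 0.44 rad, within 0.36 to 0.50 rad, and it did not change measurably after the press. The pictures show both feet behind the cleat and the top caps on the tiles.
- **Surroundings:** The compact, lipstick, perfume, comb and cream jar look unmoved in the top view. The curler was mostly hidden under the arm there, but the tool never came down near it. The arm is clear of everything.
- **What disagreed:** The two cameras differ by about 4 to 7 mm in y, so I judged the feet's place in the slot from the pictures and rung heights, not from a millimetre measurement. The tool also drifted about 9 mm sideways during the push, and I corrected it.

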